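# Put the silver bar away in the latch-lid stock case

## Robot

A 6-joint arm with a two-finger parallel gripper is mounted at the origin on a cart in front of the work surface, level with it; the furniture and walls round the work are solid. World frame = base frame: x ahead of the robot, y to its left, z up, the work surface at z = 0. Lengths are in mm, angles in rad, forces in N, time in s.
With the tool pointing down it reaches from about 350 to 975 mm from the base axis. Payload 7.1 kg.
Tool frame: the origin (TCP) lies at the very end of the fingers, on their centre line; the grasp point (between the pads) lies 19 mm behind it; z points along the fingers, y is the line along which they close (so a half turn about z gives the same grasp; the last joint's range is limited). The gripper opens to 88 mm and grips with 3 to 60 N. Pads are 20 mm wide; open, the fingers measure 115 mm over their backs; the gripper's body (75 mm by 178 mm) begins 61 mm behind the grasp point.
Start: joints at [1.241, 0.423, 1.63, -0, 1.089, -0.019], TCP at [191.106, 595.049, 222.675] pointing down, gripper open.
Joint ranges: [-3, 3], [-0.9, 2.11], [0.09, 2.58], [-1.31, 4.45], [0.11, 2.69], [-2.54, 2.54]. Speed limits (rad/s): [2.39, 2.39, 3.01, 3.14, 3.14, 3.14].

## Interface

Orientations are given as a rotation vector (axis times angle).
In Python, from workcell import get_obs, get_image, job, models gives the robot as it stands.
- The arm moves only by the tool jog_arm, never from a script. Its argument "increments" is one flat list of numbers, 7 for each row, row after row: the turn, a rotation vector about the tool's x, y, z in degrees, then the shift along the tool's x, y, z in mm, then the opening in per cent of the stroke, from 0 (shut) to 100 (fully open). A call has 1 to 12 rows; each row shifts and turns the commanded pose from where the row before left it, along the tool's axes as they then stand; what a row does not reach is not made up. A row lasts 1/8 s, in which the tool goes at most 62.5 mm and 10.7 degrees, less where a joint would pass 70% of its speed; a pose out of reach is approached as far as the arm can. A call is refused whole if a number of a shift passes 62.5 or a number of a turn 10.7, either way. A call with a gripper value outside its range is refused whole. The fingers move at their own pace and stop on an object; the grip force is fixed at half the most. Time passes only in rows, so rows that do not move let the fingers close. It gives the time, the measured TCP pose, the force, the opening and the grip force at its end, in the units of the state.
- get_obs(): the state, without advancing time (a new reading comes with each control period).
- get_image(name): name is "scene" or "top" or "wrist"; returns a dict with "pixels" (384x512x3 uint8, blue, green, red), "depth" (384x512 float32, mm along the optical axis (not along the pixel's ray), 0 where there is no reading), "fx", "fy", "cx", "cy" (pixels), "cam_to_world" (4x4, takes a point from camera to world coordinates); the wrist camera has in their place "tool_from_camera" (4x4, takes a point from camera to tool coordinates, whose origin is the TCP and whose axes are the flange's). Camera axes: x right, y up, looking along -z (the intrinsics and any distortion apply to the point x, -y, -z); pixel columns grow to the right and rows downward; lengths in mm; the calibration is good to about 2 mm. A picture is of the moment at which its call begins: read the wrist's pose just before it.
- job.close_job(): hands the job in; it is judged then, once.
Trained networks look in the newest picture that a camera, given by its name, has taken for a name from the list of things; names that differ only in an ending like _2 or _b are one class to them, and where a whole thing is asked for, a point or a joint stands for the part that bears it (a point fixed in the world has none). Each returns a list of dicts, best first, with "p" (0 to 1); they miss things now and then, are a little off and sometimes report something else, mostly with a low value. They report only what shows in the picture. A call takes as long as a camera call. They do not tell look-alikes from the thing itself.
- models.look_for(target, camera): "centre" ([x, y, z] in mm, in world coordinates, good to about 4 mm: the middle of the surface that is visible of it).
- models.regions_of(target, camera): "region" (384x512 bool, what is visible of it).
The state is a dict: "t": time; "qpos": joint angles; "qvel": joint speeds; "joint_torque": joint torques, N m; "ee_pos": TCP position; "orientation": TCP orientation; "ft_force": force on the tool from outside, world axes, zero at the start; "moment": the same for the moment, N m; "width": finger opening in mm; "grasp_force": force on a finger pad.
Only numpy, scipy, OpenCV 4.12 (cv2) and the standard library are available. Lean on these libraries where they do the work, as an engineer would, in place of code of your own. Each camera call takes 0.05 s, during which the arm holds its last target. There are 200 camera calls.

## Task

Press the red thumb button gently until the lid of the little stock case pops open by itself, lay the silver-white bar flat on the floor of the case, then swing the lid over and press it down gently until it snaps shut and stays shut. Use light hand force on the button and the lid, and leave the brown bar, the salt jar and the hammer where they are.

Things in the scene. Friction and masses are not known exactly. Their poses are not given: they have to be found in the camera images.
- case: Stock case fixed to the worktop: open blue box 80 (x) x 110 (y) x 34 mm high, walls and floor 4 mm, inside 72 x 102 mm, 30 mm deep. Origin at the centre of its underside, z up; its -x side is the front (towards the robot), where a steel latch 46 mm wide stands, reaching 94 mm in front of the origin. The lid's hinge is along the rear (+x) rim.
- case_floor (a point): Centre of the case's inner floor (4 mm above the worktop); axes as the case's.
- button_seat (a point): On the axis of the latch's red button, 81 mm in front (-x) of the case's origin, 22 mm above the worktop: where the button's top would be with its cap screwed fully down. The round cap (25 mm across) is smooth and screw-adjusted: its top really stands 0 to 5 mm above this point, differently each time and not reported, so it must be felt.
- latch_pin (a point): Middle of the latch's pivot pin, 47 mm in front (-x) of the case's origin, 12 mm up; fixed. Pressed straight down, the button meets a spring (2 to 6 N), frees the lid 4.5 to 6 mm below its resting height and meets a solid stop 7 mm below it; let go, it springs back. Use less than 18 N. The latch tooth, 10 mm in front of the lid's front edge, is 53 mm high.
- lid_hinge (a point): Middle of the lid's hinge axis, on the rear rim, 36 mm above the worktop, 40 mm behind the case's origin; the axis lies along the case's y.
- lid_press (a point): On the lid's outer face, mid-width, 66 mm from the hinge axis, 14 mm from the front edge: press here to shut. Moves with the lid; 42 mm above the worktop when shut. Over its last 10 mm the lid's front bar rides over the latch tooth (up to about 10 N pressed here) and snaps under it just before the shut position; there rubber buffers give (about 7 N/mm) for 2 mm, then it is solid. Use less than 24 N.
- lid (a joint): Lid angle, rad: 0 shut (about 0.006 when latched, to -0.035 pressed hard), 1.75 fully open (leaning 10 degrees back past upright, away from the robot). The lid is an aluminium plate 80 (from the hinge) x 110 x 8 mm, outer face 6 mm from the hinge axis. A spring holds it open (about 1 N at its free edge), so it must be pushed from behind to swing it over.
- silver_mid (a point): Centre of the silver-white cast bar, 22 x 42 x 10 mm (z up, long side along its own y), loose, lying flat on the worktop beside the latch; 0.05 kg.
- bar_brown: Brown cast bar, 38 x 34 x 10 mm overall, loose; leave it alone. Origin at the centre of its underside.
- salt_jar: White jar with a blue cap, 52 mm across, 60 mm high, loose; leave it alone. Origin at the centre of its underside.
- hammer: Small hammer with a wooden handle, 216 x 65 x 27 mm, loose, handle towards the robot; leave it alone. Origin at the centre of its underside.
There are look-alikes about, which are no part of the job. Several things look just like the part that bears silver_mid: the one meant starts farthest from the robot's base.

How it is judged (in metres and radians):
On the way, in this order (a step that is already met when the one before it is completed fails the run):
1. the lid has popped fully open (value of joint lid above 1.5 rad), for 0.2 s.
2. the silver bar lies flat on the case's floor, let go, with the lid still open (x of silver_mid in the frame of case_floor between -0.034 and 0.034 m and y of silver_mid in the frame of case_floor between -0.049 and 0.049 m and z of silver_mid in the frame of case_floor between 0 and 0.01 m and value of joint lid above 1.2 rad and contact force between the fingers and bar_silver below 0.05 N and angle between silver_mid's own z axis and vertical below 0.15 rad), for 0.2 s.
At the end, for the whole second after the job is handed in: The silver bar lies flat (within 0.15 rad) and at rest on the case's floor, its centre between the inner walls, and the lid is snapped shut (angle under 0.025 rad) and stays so by itself (x of silver_mid in the frame of case_floor between -0.034 and 0.034 m and y of silver_mid in the frame of case_floor between -0.049 and 0.049 m and z of silver_mid in the frame of case_floor between 0 and 0.01 m and value of joint lid below 0.025 rad and angle between silver_mid's own z axis and vertical below 0.15 rad and linear speed of bar_silver below 0.01 m/s); the robot touches nothing.
It fails at once if more than 18 N on the button and its latch (contact force between any of the fingers, the arm and latch above 18 N).
It fails at once if more than 24 N on the lid (contact force between any of the fingers, the arm and lid above 24 N).
It fails at once if the brown bar, the salt jar or the hammer moved more than 15 mm (distance of any of bar_brown, salt_jar, hammer from where it was at the start of the episode above 0.015 m).
It fails at once if the salt jar tipped over (angle between salt_jar's own z axis and vertical above 0.4 rad).
It also fails if it takes over 72 s, if anything falls off the work surface, if the arm or the gripper's body presses on something with over 40 N, if the wrist force passes 120 N, or if a joint passes its speed limit or range.

## Working session

There is one attempt and no reset: what is moved stays moved. The work goes in short steps, Python scripts to look and compute and a tool call to move; the robot and the scene stay as the last step left them, time stands still between calls to the robot, and variables do not carry over. Pictures are saved under pics/ and viewed, at most 10 in all, crops included, and the job is handed in when it is done.

Besides the shell and the picture viewer there is one more tool, called after "Emit:" by a JSON object that holds its "op" and its "data", one argument or row to a line. jog_arm: Moves the arm, as the interface text tells. Its arguments: {"type":"object","properties":{"increments":{"type":"array"}},"required":["increments"]}

```bash
mkdir -p pics; cat > h.py <<'E'
import numpy as np, cv2
from scipy.spatial.transform import Rotation as R
from workcell import get_obs, get_image, job, models
def pts(im):
    d=im["depth"].astype(float); v,u=np.mgrid[0:384,0:512]
    P=np.stack([(u-im["cx"])/im["fx"]*d,-(v-im["cy"])/im["fy"]*d,-d,np.ones_like(d)],-1)
    if "cam_to_world" in im: T=np.array(im["cam_to_world"])
    else:
        o=get_obs(); W=np.eye(4); W[:3,:3]=R.from_rotvec(o["orientation"]).as_matrix(); W[:3,3]=o["ee_pos"]
        T=W@np.array(im["tool_from_camera"])
    return (P@T.T)[...,:3]
E
python3 - <<'E'
from h import *
o=get_obs(); print({k:np.round(v,3) for k,v in o.items()}); print(R.from_rotvec(o["orientation"]).as_matrix().round(3))
ims=[]
for c in ["top","scene"]:
    im=get_image(c); P=pts(im); np.save(c+"P.npy",P); ims.append(im["pixels"])
    for t in ["case","silver_mid","lid","latch_pin","bar_brown","salt_jar","hammer"]:
        try:
            for r in models.regions_of(t,c)[:5]:
                m=r["region"]&(im["depth"]>0); v,u=np.nonzero(m); p=P[m]
                (c0,s,a)=cv2.minAreaRect(p[:,:2].astype(np.float32))
                print(c,t,round(r["p"],2),"px",int(u.mean()),int(v.mean()),m.sum(),"med",np.median(p,0).round(),"rect",np.round(c0),np.round(s),round(a,1),"z",np.percentile(p[:,2],[5,95]).round())
        except Exception as e: print(c,t,e)
cv2.imwrite("pics/a.png",cv2.resize(ims[0],(800,600))); cv2.imwrite("pics/b.png",cv2.resize(ims[1],(800,600)))
E
```

```text
{'t': np.float64(0.0), 'qpos': array([ 1.241,  0.424,  1.631, -0.   ,  1.089, -0.019]), 'qvel': array([ 0.   ,  0.001, -0.002,  0.   ,  0.   , -0.001]), 'joint_torque': array([-0.0000e+00, -5.4462e+01, -2.7366e+01,  6.4000e-02,  2.3000e-02,
       -0.0000e+00]), 'ee_pos': array([190.957, 594.549, 221.932]), 'orientation': array([-4.860e-01, -3.103e+00,  2.000e-03]), 'ft_force': array([ 0.127, -0.016, -0.053]), 'moment': array([ 0.007, -0.014, -0.02 ]), 'grasp_force': np.float64(0.0), 'width': np.float64(88.178)}
[[-0.952  0.306 -0.   ]
 [ 0.306  0.952 -0.001]
 [ 0.    -0.001 -1.   ]]
top case 0.82 px 247 195 2898 med [574. 202.  42.] rect [568. 205.] [150. 117.] 7.0 z [ 5. 45.]
top silver_mid 0.61 px 319 261 98 med [441.  56.  10.] rect [441.  57.] [10. 37.] 44.1 z [ 8. 13.]
top silver_mid 0.43 px 286 229 136 med [505. 124.   9.] rect [506. 124.] [14. 41.] 27.1 z [ 3. 12.]
top lid 0.68 px 245 188 2138 med [585. 206.  43.] rect [590. 209.] [ 94. 116.] 6.1 z [40. 45.]
top latch_pin 0.6 px 246 195 2883 med [574. 202.  42.] rect [568. 202.] [149. 116.] 11.1 z [ 6. 45.]
top salt_jar 0.77 
[... 580 characters left out ...]
ene silver_mid 0.6 px 295 182 81 med [418. 134.   9.] rect [417. 128.] [40. 21.] 33.2 z [ 0. 11.]
scene silver_mid 0.44 px 261 188 89 med [510. 120.   9.] rect [511. 140.] [106.  30.] 79.5 z [-1. 11.]
scene lid 0.62 px 247 208 1297 med [589. 215.  43.] rect [575. 181.] [112. 162.] 6.7 z [39. 44.]
scene lid 0.58 px 251 213 2306 med [589. 220.  41.] rect [558. 205.] [153. 112.] 7.4 z [ 4. 44.]
scene latch_pin 0.96 px 250 213 2269 med [590. 220.  42.] rect [561. 205.] [148. 113.] 6.9 z [ 5. 44.]
scene salt_jar 0.92 px 221 262 1002 med [699. 340.  47.] rect [701. 301.] [ 50. 103.] 13.5 z [ 8. 61.]
scene hammer 0.74 px 198 176 461 med [631.  18.  17.] rect [684.  68.] [260. 107.] 45.9 z [ 4. 23.]
```

View pics/a.png

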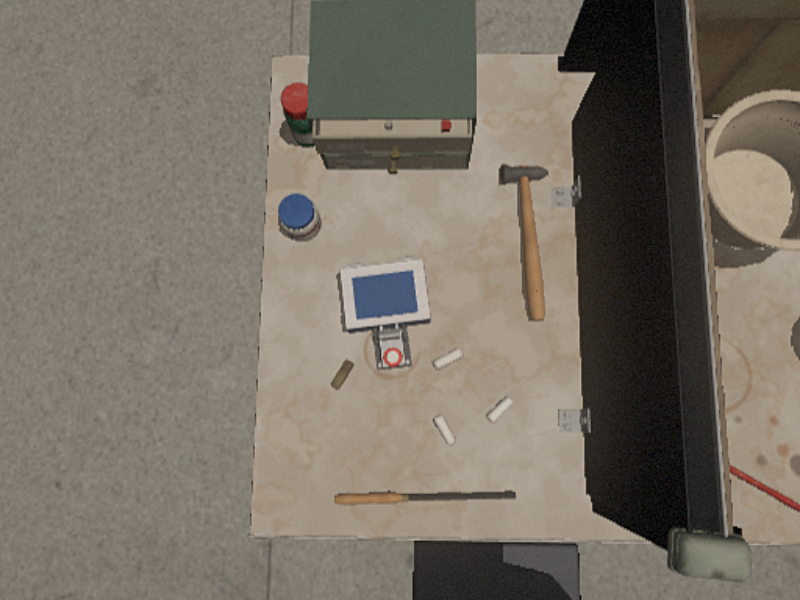

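View pics/b.png

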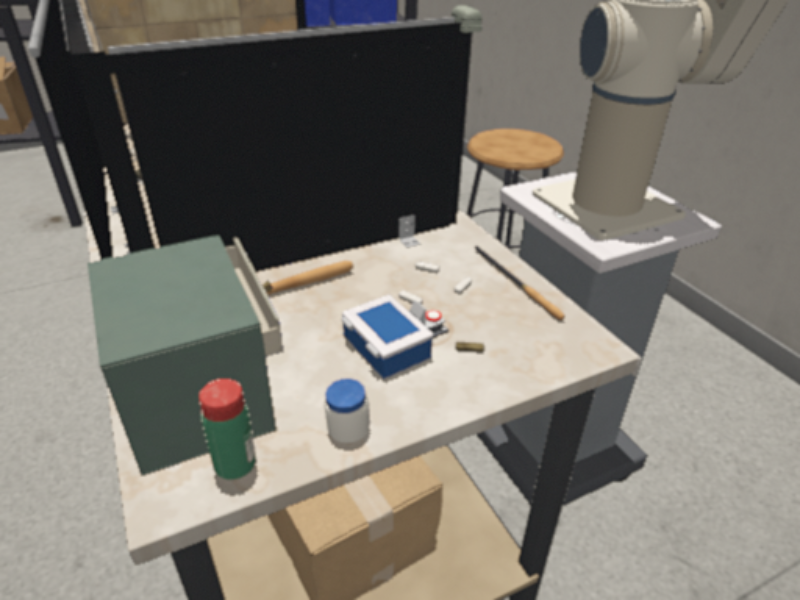

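The top picture (a.png, 800×600) shows the shut case at (385,295), with the red button at (392,357) towards the robot. In the scene view the case is turned about +7°.

There are three white bars, at (447,358), (500,409) and (444,430), roughly 520, 445 and 438 mm from the base. The one at (447,358), about (505,124), is the one meant: it is farthest away and lies beside the latch. I'll move over it for a close look.

Emit:
{"op": "jog_arm", "data": {
  "increments": [0, 0, 0, -52, -39, -5, 100, 0, 0, 0, -52, -39, -5, 100, 0, 0, 0, -52, -39, -5, 100, 0, 0, 0, -52, -39, -5, 100, 0, 0, 0, -52, -39, -5, 0, 0, 0, 0, -52, -39, -5, 0, 0, 0, 0, -52, -39, -5, 0, 0, 0, 0, -52, -39, -5, 0, 0, 0, -8.2, 0, 0, 0, 0, 0, 0, -8.2, 0, 0, 0, 0, 0, 0, -8.2, 0, 0, 0, 0, 0, 0, 0, 0, 0, 0, 0]
}}

```text
t: 2.3
ee_pos: [479.4, 188.2, 261.1]
orientation: [-0.184, 3.136, 0.0]
ft_force: [0.1, 1.3, 0.2]
width: 11.2
grasp_force: 0.0
```

```bash
python3 - <<'E'
from h import *
o=get_obs(); print(o["ee_pos"].round(1),o["ft_force"].round(2),o["width"]); print(R.from_rotvec(o["orientation"]).as_matrix().round(3))
im=get_image("wrist"); print(np.round(im["tool_from_camera"],2)); P=pts(im); np.save("w1.npy",P); cv2.imwrite("w1raw.png",im["pixels"])
cv2.imwrite("pics/c.png",cv2.resize(im["pixels"],(800,600)))
for t in ["case","silver_mid","lid","bar_brown"]:
    for r in models.regions_of(t,"wrist")[:5]:
        m=r["region"]&(im["depth"]>0); v,u=np.nonzero(m); p=P[m]
        k=abs(p[:,2]-np.percentile(p[:,2],80))<4; q=p[k]
        (c0,s,a)=cv2.minAreaRect(q[:,:2].astype(np.float32))
        print(t,round(r["p"],2),"px",int(u.mean()),int(v.mean()),m.sum(),"mean",q.mean(0).round(1),"rect",np.round(c0,1),np.round(s,1),round(a,1))
E
```

```text
[479.4 188.2 261.1] [0.13 1.31 0.2 ] 11.232842553317717
[[-0.993 -0.117  0.   ]
 [-0.117  0.993  0.   ]
 [-0.     0.    -1.   ]]
[[ 0.0000e+00  9.6000e-01  2.7000e-01  7.6160e+01]
 [ 1.0000e+00 -0.0000e+00 -0.0000e+00 -1.3000e-01]
 [-0.0000e+00  2.7000e-01 -9.6000e-01 -1.6314e+02]
 [ 0.0000e+00  0.0000e+00  0.0000e+00  1.0000e+00]]
case 0.82 px 260 214 3091 mean [573.8 210.9  43.3] rect [576.7 207. ] [ 97.3 109.6] 8.8
silver_mid 0.73 px 213 176 227 mean [505.5 125.8  10.2] rect [505.7 125.9] [13.1 40.3] 27.9
silver_mid 0.73 px 221 117 261 mean [413.3 130.2  10.2] rect [413.4 129.9] [40.9 13.3] 29.8
silver_mid 0.57 px 173 129 264 mean [440.1  59.1  10.2] rect [440.4  58.3] [13.2 40. ] 42.7
lid 0.93 px 262 230 1598 mean [575.4 211.2  43.3] rect [585.7 208.4] [ 79.3 109.6] 8.0
bar_brown 0.8 px 302 173 228 mean [483.6 264.6  10.4] rect [483.7 264.9] [12.8 40.2] 60.7
```

View pics/c.png

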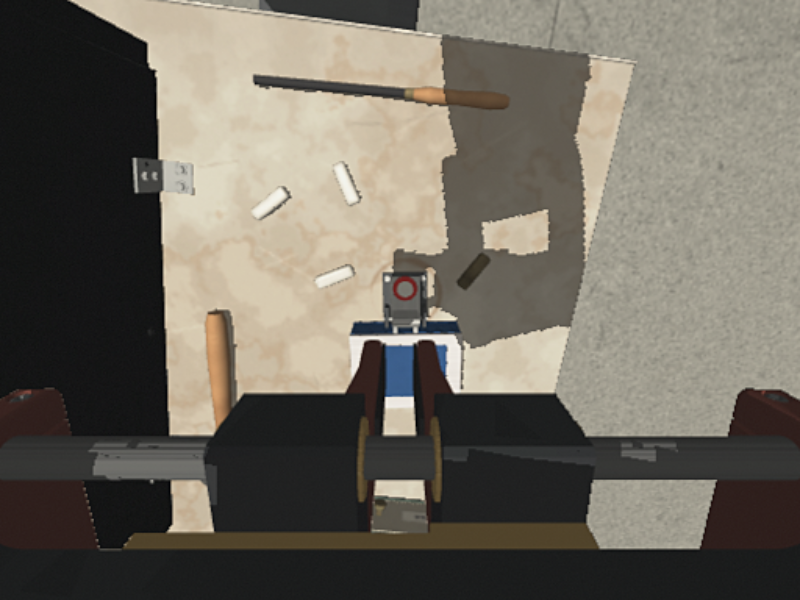

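c.png (800×600) shows the white bars at (335,276), (270,203) and (346,183), the button ring at (404,288) and the brown bar at (473,271). The bar at (335,276), world (505.5,126), is 521 mm from the base; the other two are about 444 and 433 mm. I'll confirm it in a crop and measure the case and button accurately.

```bash
python3 - <<'E'
import numpy as np, cv2
P=np.load("w1.npy"); I=cv2.imread("w1raw.png")
cv2.imwrite("pics/d.png",cv2.resize(I[95:260,150:330],None,fx=3.6,fy=3.6,interpolation=cv2.INTER_CUBIC))
hsv=cv2.cvtColor(I,cv2.COLOR_BGR2HSV).astype(int)
red=((hsv[...,0]<8)|(hsv[...,0]>172))&(hsv[...,1]>120)&(hsv[...,2]>90); red[:165]=0; red[205:]=0; red[:,:240]=0; red[:,280:]=0
p=P[red]; print("red",red.sum(),p.mean(0).round(1),((p.min(0)+p.max(0))/2).round(1), (p.max(0)-p.min(0)).round(1))
m=(abs(P[...,2]-43.3)<2.5); m[:200]=0; m[262:]=0; m[:,:215]=0; m[:,305:]=0
# front edge: first row per column ; sides: first/last col per row
f=np.array([P[np.nonzero(m[:,u])[0][0],u] for u in range(228,292)])
k=np.polyfit(f[:,1],f[:,0],1); print("front yaw",np.degrees(-np.arctan(k[0])),"x at",k, "res",np.std(f[:,0]-np.polyval(k,f[:,1])))
for s in (0,-1):
    g=np.array([P[v,np.nonzero(m[v])[0][s]] for v in range(220,250)])
    k2=np.polyfit(g[:,0],g[:,1],1); print("side yaw",np.degrees(np.arctan(k2[0])),k2,g.mean(0).round(1),np.std(g[:,1]-np.polyval(k2,g[:,0])))
T=np.load("topP.npy")
mt=(abs(T[...,2]-43)<3)&(abs(T[...,0]-585)<70)&(abs(T[...,1]-206)<80)
r=cv2.minAreaRect(T[mt][:,:2].astype(np.float32)); print("top lid",r,T[mt].mean(0))
c=(T[...,2]>60)&(T[...,0]>600)&(abs(T[...,1]-190)<120); print("behind", T[c].min(0).round(), np.percentile(T[c][:,0],[1,5]))
E
```

```text
red 92 [504.2 196.9  27.4] [460.5 194.1 221.4] [113.6  29.4 405.6]
front yaw 6.781316374769245 x at [-1.18912066e-01  5.66346025e+02] res 8.250358624525907
side yaw 41.63533556079158 [   0.88894501 -359.10334142] [586.2 162.   42.8] 11.028697573859649
side yaw 6.597494577140624 [1.15659635e-01 1.94754787e+02] [574.6 261.2  42.8] 0.4629025112347699
top lid ((580.63232421875, 205.8248291015625), (102.32465362548828, 109.76258087158203), 7.285367965698242) [586.80347724 206.21898605  42.78451818]
behind [678.  94.  60.] [749.39981111 750.5826001 ]
```

View pics/d.png

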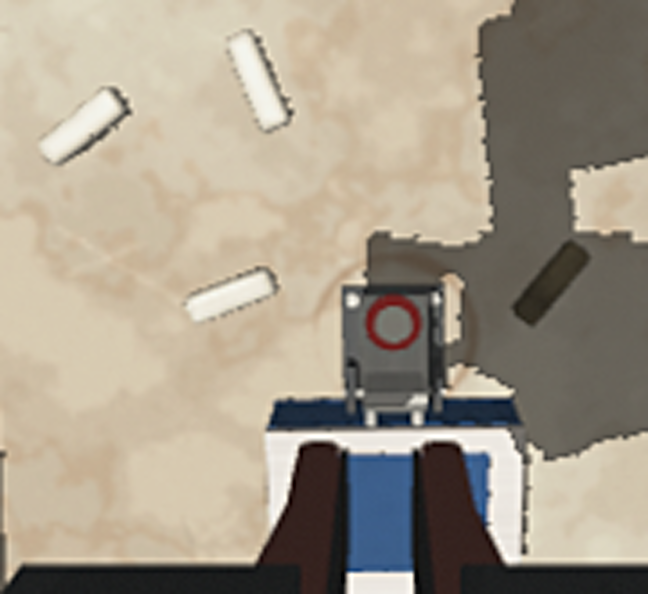

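d.png confirms the target: the bar at crop (230,294) lies beside the latch, and the ring centre is at crop (392,322), which is raw pixel (259,184.5). Next, a robust fit of the button and the lid's front edge.

```bash
python3 - <<'E'
import numpy as np
P=np.load("w1.npy")
for v,u in [(184,259),(185,259),(184,258),(180,259),(189,259)]: print(v,u,P[v,u].round(1))
ex=np.array([np.cos(np.radians(6.7)),np.sin(np.radians(6.7))]); ey=np.array([-ex[1],ex[0]])
b=P[180:190,254:265].reshape(-1,3); b=b[(b[:,2]>20)&(b[:,2]<32)]; print("btn top",np.median(b,0).round(1),len(b))
m=abs(P[...,2]-43)<2.5
out=[]
for u in list(range(232,240))+list(range(250,268))+list(range(278,288)):
    vv=[v for v in range(205,235) if m[v:v+4,u].all()]
    if vv: out.append(P[vv[0],u,:2]@ex)
print("front s",np.median(out),np.std(out),len(out),"btn s", np.median(b,0)[:2]@ex, np.median(b,0)[:2]@ey)
g=P[m&(P[...,0]>540)&(P[...,0]<600)&(P[...,1]>150)&(P[...,1]<280)][:,:2]@ey; print("ey range",np.percentile(g,[1,99]))
E
```

```text
184 259 [505.6 197.6  23.5]
185 259 [507.1 197.8  23.6]
184 258 [505.8 196.1  23.3]
180 259 [499.2 196.8  23.9]
189 259 [513.1 198.5  25. ]
btn top [506.3 197.7  23.7] 110
front s 567.2443977075252 1.2867708004834233 31 btn s 525.9343821146797 137.28400710449202
ey range [ 84.35424348 192.37490584]
```

Emit:
{"op": "jog_arm", "data": {
  "increments": [0, 0, 0, -26, 7, 40, 0, 0, 0, 0, 0, 0, 40, 0, 0, 0, 0, 0, 0, 40, 0, 0, 0, 0, 0, 0, 40, 0, 0, 0, 0, 0, 0, 40, 0, 0, 0, 0, 0, 0, 15, 0, 0, 0, 0, 0, 0, 8, 0, 0, 0, 0, 0, 0, 3, 0, 0, 0, 0, 0, 0, 0, 0, 0, 0, 0, 0, 0, 0, 0]
}}

```text
t: 3.8
ee_pos: [505.0, 198.5, 36.0]
orientation: [-0.186, 3.134, 0.001]
ft_force: [0.5, -0.5, -0.9]
width: 0.3
grasp_force: 0.0
```

Emit:
{"op": "jog_arm", "data": {
  "increments": [0, 0, 0, 0, 0, 4, 0, 0, 0, 0, 0, 0, 3, 0, 0, 0, 0, 0, 0, 1, 0, 0, 0, 0, 0, 0, 0, 0, 0, 0, 0, 0, 0, 0, 0]
}}

```text
t: 4.42
ee_pos: [504.4, 198.3, 27.0]
orientation: [0.186, -3.136, 0.0]
ft_force: [0.3, -0.2, 0.1]
width: 0.7
grasp_force: 0.0
```

Emit:
{"op": "jog_arm", "data": {
  "increments": [0, 0, 0, 0, 0, 1, 0, 0, 0, 0, 0, 0, 1, 0, 0, 0, 0, 0, 0, 0, 0, 0, 0, 0, 0, 0, 0, 0]
}}

```text
t: 4.92
ee_pos: [504.3, 198.3, 25.0]
orientation: [0.186, -3.136, 0.0]
ft_force: [0.7, 0.5, 0.1]
width: 0.1
grasp_force: 0.0
```

Emit:
{"op": "jog_arm", "data": {
  "increments": [0, 0, 0, 0, 0, 1, 0, 0, 0, 0, 0, 0, 1, 0, 0, 0, 0, 0, 0, 0, 0, 0, 0, 0, 0, 0, 0, 0]
}}

```text
t: 5.42
ee_pos: [504.4, 198.3, 23.0]
orientation: [-0.186, 3.136, -0.0]
ft_force: [0.5, -0.2, 0.3]
width: 0.1
grasp_force: 0.0
```

Emit:
{"op": "jog_arm", "data": {
  "increments": [0, 0, 0, 0, 0, 1, 0, 0, 0, 0, 0, 0, 0, 0, 0, 0, 0, 0, 0, 0, 0]
}}

```text
t: 5.8
ee_pos: [504.3, 198.3, 22.1]
orientation: [0.186, -3.136, -0.0]
ft_force: [-1.2, 0.2, 2.3]
width: 0.5
grasp_force: 0.8
```

Emit:
{"op": "jog_arm", "data": {
  "increments": [0, 0, 0, 0, 0, 1, 0, 0, 0, 0, 0, 0, 0, 0, 0, 0, 0, 0, 0, 0, 0]
}}

```text
t: 6.18
ee_pos: [504.3, 198.3, 21.0]
orientation: [0.186, -3.136, 0.0]
ft_force: [-1.5, -0.1, 2.1]
width: 0.2
grasp_force: 1.2
```

Emit:
{"op": "jog_arm", "data": {
  "increments": [0, 0, 0, 0, 0, 1, 0, 0, 0, 0, 0, 0, 0, 0, 0, 0, 0, 0, 0, 0, 0]
}}

```text
t: 6.55
ee_pos: [504.3, 198.3, 20.0]
orientation: [0.186, -3.136, 0.0]
ft_force: [-1.6, -0.5, 2.7]
width: 0.6
grasp_force: 1.4
```

Emit:
{"op": "jog_arm", "data": {
  "increments": [0, 0, 0, 0, 0, 1, 0, 0, 0, 0, 0, 0, 1, 0, 0, 0, 0, 0, 0, 0, 0, 0, 0, 0, 0, 0, 0, 0]
}}

```text
t: 7.05
ee_pos: [504.3, 198.3, 18.0]
orientation: [0.186, -3.136, 0.0]
ft_force: [-1.6, -0.3, 3.3]
width: 0.5
grasp_force: 1.6
```

Emit:
{"op": "jog_arm", "data": {
  "increments": [0, 0, 0, 0, 0, 0.5, 0, 0, 0, 0, 0, 0, 0.5, 0, 0, 0, 0, 0, 0, 0, 0, 0, 0, 0, 0, 0, 0, 0]
}}

```text
t: 7.55
ee_pos: [504.2, 198.3, 17.1]
orientation: [0.186, -3.136, 0.0]
ft_force: [-3.5, -1.2, 5.4]
width: 0.8
grasp_force: 2.8
```

```bash
python3 - <<'E'
from h import *
im=get_image("scene"); P=pts(im)
m=(abs(P[...,0]-620)<60)&(abs(P[...,1]-208)<60)&(P[...,2]>20)
print(np.percentile(P[m][:,2],[50,90,99]))
E
```

```text
[ 76.4920834  111.55588802 341.68265702]
```

The lid has popped open, with its edge at z ≈ 111. I'll retract and move over the bar.

Emit:
{"op": "jog_arm", "data": {
  "increments": [0, 0, 0, 0, 0, -20, 0, 0, 0, 0, 0, 0, -40, 0, 0, 0, 0, 0, 0, -23, 0, 0, 0, 0, 3.5, -36, 0, 40, 0, 0, 0, 3.5, -36, 0, 40, 0, 0, 9.8, 0, 0, 0, 40, 0, 0, 9.8, 0, 0, 0, 40, 0, 0, 9.8, 0, 0, 0, 40, 0, 0, 9.8, 0, 0, 0, 40, 0, 0, 9.8, 0, 0, 0, 40, 0, 0, 9.8, 0, 0, 0, 40, 0, 0, 9.8, 0, 0, 0, 40]
}}

```text
t: 9.1
ee_pos: [506.7, 126.1, 100.0]
orientation: [1.62, 2.69, 0.002]
ft_force: [0.2, -0.5, -0.1]
width: 35.0
grasp_force: 0.0
```

Emit:
{"op": "jog_arm", "data": {
  "increments": [0, 0, 0, 0, 0, -40, 40, 0, 0, 0, 0, 0, 0, 40, 0, 0, 0, 0, 0, 0, 40]
}}

```text
t: 9.48
ee_pos: [506.0, 126.0, 139.7]
orientation: [1.613, 2.695, 0.001]
ft_force: [-0.5, 0.5, 0.0]
width: 34.9
grasp_force: 0.0
```

```bash
cat > bar.py <<'E'
from h import *
o=get_obs(); im=get_image("wrist"); P=pts(im)
M=R.from_rotvec(o["orientation"]).as_matrix()
print(o["ee_pos"].round(1),"tool y deg",np.degrees(np.arctan2(M[1,1],M[0,1])).round(2),"tool z",M[:,2].round(4),o["width"])
for r in models.regions_of("silver_mid","wrist")[:4]:
    m=r["region"]&(im["depth"]>0); p=P[m]; q=p[abs(p[:,2]-np.percentile(p[:,2],80))<3]
    c0,s,a=cv2.minAreaRect(q[:,:2].astype(np.float32)); print(round(r["p"],2),q.mean(0).round(1),np.round(c0,1),np.round(s,1),round(a,1),"off tool",(M.T@(np.r_[c0,5]-o["ee_pos"])).round(1))
cv2.imwrite("last.png",im["pixels"])
E
python3 bar.py
```

```text
[506.  126.  139.7] tool y deg 28.2 tool z [ 7.e-04  1.e-04 -1.e+00] 34.928501256976965
0.85 [440.5  59.4  10.1] [440.8  58.3] [13.  38.9] 42.5 off tool [-28.8 -89.6 134.7]
0.79 [505.7 126.    9.9] [506.4 125.6] [12.6 39.8] 28.1 off tool [ -0.4   0.  134.7]
```

Emit:
{"op": "jog_arm", "data": {
  "increments": [0, 0, 0, 0, 0, 45, 40, 0, 0, 0, 0, 0, 45, 40, 0, 0, 0, 0, 0, 30, 40, 0, 0, 0, 0, 0, 12, 40, 0, 0, 0, 0, 0, 5.5, 40, 0, 0, 0, 0, 0, 0, 40, 0, 0, 0, 0, 0, 0, 0, 0, 0, 0, 0, 0, 0, 0, 0, 0, 0, 0, 0, 0, 0, 0, 0, 0, 0, 0, 0, 0]
}}

```text
t: 10.82
ee_pos: [506.4, 126.1, 3.2]
orientation: [1.613, 2.695, 0.001]
ft_force: [-1.1, -0.1, 5.9]
width: 12.8
grasp_force: 30.0
```

Emit:
{"op": "jog_arm", "data": {
  "increments": [0, 0, 0, 0, 0, -30, 0, 0, 0, 0, 0, 0, -60, 0, 0, 0, 0, 0, 0, -40, 0, 0, 0, -9.8, 0, 0, 0, 0, 0, 0, -9.8, 0, 0, 0, 0, 0, 0, -9.8, 0, 0, 0, 0, 0, 0, -9.8, 0, 0, 0, 0, 0, 0, -9.8, 0, 0, 0, 0, 0, 0, -9.8, 0, 0, 0, 0, 0, 0, -9.7, 0, 0, 0, 0, 0, 0, 0, -40, 36, 0, 0, 0, 0, 0, -43, 36, 0, 0]
}}

```text
t: 12.32
ee_pos: [580.5, 207.7, 132.7]
orientation: [0.182, -3.136, 0.0]
ft_force: [1.2, 0.8, -0.1]
width: 13.4
grasp_force: 30.0
```

Emit:
{"op": "jog_arm", "data": {
  "increments": [0, 0, 0, 0, 0, 0, 0, 0, 0, 0, 0, 0, 0, 0]
}}

```text
t: 12.58
ee_pos: [578.8, 206.8, 131.9]
orientation: [0.184, -3.134, 0.001]
ft_force: [-0.7, 0.2, -0.6]
width: 12.8
grasp_force: 30.0
```

```bash
python3 bar.py; python3 - <<'E'
from h import *
im=get_image("top"); cv2.imwrite("pics/e.png",cv2.resize(im["pixels"][110:270,180:340],(640,640))[:600])
E
```

```text
[578.8 206.8 131.9] tool y deg 96.72 tool z [-1.8e-03 -8.0e-04 -1.0e+00] 12.823260859464963
0.88 [420.5 132.8  10.6] [419.9 132.6] [27.4 12.9] 28.8 off tool [166.2 -55.1 127.2]
0.77 [577.8 206.6 139.1] [578.4 206.8] [41.2 12.6] 6.5 off tool [1.000e-01 1.000e-01 1.269e+02]
0.77 [441.1  58.4  10.5] [441.2  57.4] [13.5 40.3] 42.3 off tool [ 153.9 -132.1  127.2]
```

View last.png

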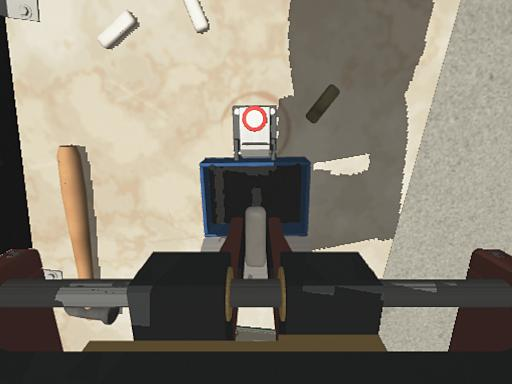

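The picture shows the bar held level along the case's x at (256,235), over the open blue box. I'll lower it.

Emit:
{"op": "jog_arm", "data": {
  "increments": [0, 0, 0, 0, 0, 40, 0, 0, 0, 0, 0, 0, 40, 0, 0, 0, 0, 0, 0, 25, 0, 0, 0, 0, 0, 0, 12, 0, 0, 0, 0, 0, 0, 5, 0, 0, 0, 0, 0, 0, 2, 0, 0, 0, 0, 0, 0, 0, 0, 0, 0, 0, 0, 0, 0, 0]
}}

```text
t: 13.72
ee_pos: [580.4, 207.4, 9.3]
orientation: [-0.183, 3.135, 0.001]
ft_force: [-0.3, 0.2, -1.4]
width: 13.4
grasp_force: 30.0
```

Emit:
{"op": "jog_arm", "data": {
  "increments": [0, 0, 0, 0, 0, 1.5, 0, 0, 0, 0, 0, 0, 0, 0, 0, 0, 0, 0, 0, 0, 25, 0, 0, 0, 0, 0, 0, 35, 0, 0, 0, 0, 0, 0, 35, 0, 0, 0, 0, 0, 0, 35, 0, 0, 0, 0, 0, -10, 35, 0, 0, 0, 0, 0, -30, 35, 0, 0, 0, 0, 0, -50, 35, 0, 0, 0, 0, 0, -60, 0, 0, 0, 0, 0, 0, 0, 0]
}}

```text
t: 15.1
ee_pos: [583.3, 208.3, 163.0]
orientation: [-0.183, 3.126, 0.004]
ft_force: [-0.4, 0.1, 0.1]
width: 14.2
grasp_force: 0.0
```

```bash
python3 bar.py; cp last.png pics/f.png; python3 - <<'E'
from h import *
im=get_image("scene"); P=pts(im)
ex=np.array([.9932,.1167]); ey=np.array([-.1167,.9932])
S=P[...,:2]@ex-607; t=P[...,:2]@ey-138.2
m=(abs(t)<60)&(S>38)&(S<90)&(P[...,2]>40)&(P[...,2]<125)
q=P[m]; k=q[:,2]>95; print("lid",m.sum(),"z max",q[:,2].max(),"S at top",np.percentile(S[m][k],[5,50,95]),"t",t[m].min(),t[m].max())
f=np.polyfit(q[:,2],S[m],1); print("lean deg",np.degrees(np.arctan(f[0])),"S at z=100",np.polyval(f,100))
im=get_image("top");P=pts(im);S=P[...,:2]@ex-607; t=P[...,:2]@ey-138.2
for z in (30,60,100,160):
    m=(abs(t)<100)&(S>75)&(P[...,2]>z); print("behind",z,np.percentile(S[m],[0.5,2]) if m.any() else None, P[m][:,2].max())
E
```

```text
[583.3 208.3 163. ] tool y deg 96.69 tool z [ 0.0097  0.0033 -0.9999] 14.183169801742643
0.87 [576.8 207.5  11.7] [576.6 207.4] [38.2 12.1] 6.5 off tool [  8.3  -0.5 157.9]
0.8 [416.3 131.1   8.6] [415.6 130.8] [32.1 12.8] 30.5 off tool [177.2 -57.8 156.1]
0.64 [438.8  57.9   8.4] [438.8  57.1] [13.3 40.4] 43.0 off tool [ 162.7 -133.7  156.1]
lid 776 z max 124.86871348810399 S at top [52.60662831 58.27143541 60.44698497] t -54.53974508094389 56.20430835421092
lean deg 7.752824569749231 S at z=100 56.34483765451567
behind 30 [154.43121893 181.4427397 ] 170.44257673178674
behind 60 [154.41909155 181.39536089] 170.44257673178674
behind 100 [154.39130965 181.28123863] 170.44257673178674
behind 160 [177.70401537 188.08663819] 170.44257673178674
```

View pics/f.png

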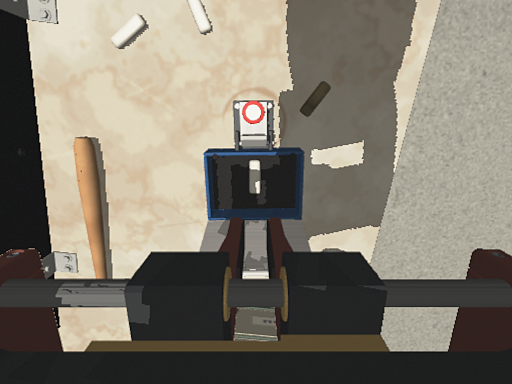

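The bar lies flat inside the box at (255,176), and the lid stands open. Next I'll go round behind the lid with the fingers closed.

Emit:
{"op": "jog_arm", "data": {
  "increments": [0, 0, 0, -35, 0, 0, 0, 0, 0, 0, -35, 0, 0, 0, 0, 0, 0, -33, 0, 0, 0, 0, 0, 0, 0, 0, 0, 0, 0, 0, 0, 0, 0, 30, 0, 0, 0, 0, 0, 0, 30, 0, 0, 0, 0, 0, 0, 0, 0, 0, 0, 0, 0, 0, 0, 0]
}}

```text
t: 16.3
ee_pos: [681.9, 219.2, 97.4]
orientation: [0.184, -3.136, 0.0]
ft_force: [0.4, -0.2, 0.2]
width: 0.5
grasp_force: 0.0
```

```bash
cat > st.py <<'E'
from h import *
o=get_obs(); p=o["ee_pos"]; M=R.from_rotvec(o["orientation"]).as_matrix()
print("S",round(p[:2]@[.9932,.1167]-607,1),"t",round(p[:2]@[-.1167,.9932]-138.2,1),"z",round(p[2],1),"zt",M[:,2].round(3),o["ft_force"].round(1),o["width"].round(1))
E
python3 st.py
```

```text
Traceback (most recent call last):
  File "st.py", line 3, in <module>
    print("S",round(p[:2]@[.9932,.1167]-607,1),"t",round(p[:2]@[-.1167,.9932]-138.2,1),"z",round(p[2],1),"zt",M[:,2].round(3),o["ft_force"].round(1),o["width"].round(1))
                                                                                                                                                     ^^^^^^^^^^^^^^^^
AttributeError: 'float' object has no attribute 'round'
```

Emit:
{"op": "jog_arm", "data": {
  "increments": [0, 0, 0, 10, 0, 0, 0, 0, 0, 0, 8, 0, 0, 0, 0, 0, 0, 5, 0, 0, 0, 0, 0, 0, 4, 0, 0, 0, 0, 0, 0, 4, 0, 0, 0, 0, 0, 0, 4, 0, 0, 0, 0, 0, 0, 4, 0, 0, 0]
}}

```text
t: 17.18
ee_pos: [643.4, 214.6, 97.0]
orientation: [-0.183, 3.136, 0.0]
ft_force: [1.8, -0.2, 0.8]
width: 0.7
grasp_force: 0.5
```

Emit:
{"op": "jog_arm", "data": {
  "increments": [0, 0, 0, 4, 0, 0, 0, 0, 0, 0, 4, 0, 0, 0, 0, 0, 0, 4, 0, 0, 0, 0, 0, 0, 4, 0, 0, 0]
}}

```text
t: 17.68
ee_pos: [627.3, 212.8, 96.9]
orientation: [0.183, -3.136, 0.0]
ft_force: [0.6, -0.5, 0.3]
width: 0.5
grasp_force: 0.5
```

Emit:
{"op": "jog_arm", "data": {
  "increments": [0, 0, 0, 4.5, 0, 0.3, 0, 0, 0, 0, 4.5, 0, 0.5, 0, 0, 0, 0, 4.5, 0, 0.7, 0, 0, 0, 0, 4.5, 0, 1, 0, 0, 0, 0, 4, 0, 1.3, 0, 0, 0, 0, 4, 0, 1.6, 0, 0, 0, 0, 4, 0, 1.9, 0, 0, 0, 0, 4, 0, 2.1, 0, 0, 0, 0, 3.6, 0, 2.6, 0, 0, 0, 0, 3.6, 0, 2.8, 0, 0, 0, 0, 3.6, 0, 3, 0, 0, 0, 0, 3.6, 0, 3, 0]
}}

```text
t: 19.18
ee_pos: [579.3, 207.1, 76.0]
orientation: [0.183, -3.136, 0.0]
ft_force: [1.7, 0.1, 0.4]
width: 0.5
grasp_force: 0.6
```

Emit:
{"op": "jog_arm", "data": {
  "increments": [0, 0, 0, 2.8, 0, 3.2, 0, 0, 0, 0, 2.8, 0, 3.3, 0, 0, 0, 0, 2.7, 0, 3.3, 0, 0, 0, 0, 1.6, 0, 2.8, 0, 0, 0, 0, 1.6, 0, 2.8, 0, 0, 0, 0, 1.6, 0, 2.8, 0, 0, 0, 0, 1.5, 0, 2.8, 0, 0, 0, 0, 0, 0, 0, 0]
}}

```text
t: 20.18
ee_pos: [564.6, 205.3, 54.9]
orientation: [0.183, -3.135, 0.0]
ft_force: [-0.1, -0.8, 1.4]
width: 0.4
grasp_force: 0.6
```

Emit:
{"op": "jog_arm", "data": {
  "increments": [0, 0, 0, 0.5, 0, 1.5, 0, 0, 0, 0, 0.5, 0, 1.5, 0, 0, 0, 0, 0, 0, 1, 0, 0, 0, 0, 0, 0, 0, 0]
}}

```text
t: 20.68
ee_pos: [564.0, 205.3, 51.3]
orientation: [0.183, -3.136, 0.0]
ft_force: [-1.0, -0.7, 4.3]
width: 0.3
grasp_force: 2.0
```

Emit:
{"op": "jog_arm", "data": {
  "increments": [0, 0, 0, 0, 0, 1, 0, 0, 0, 0, 0, 0, 1, 0, 0, 0, 0, 0, 0, 1, 0, 0, 0, 0, 0, 0, 0, 0]
}}

```text
t: 21.18
ee_pos: [563.5, 205.2, 48.4]
orientation: [0.183, -3.135, 0.0]
ft_force: [-3.1, -1.0, 7.8]
width: 0.3
grasp_force: 3.5
```

Emit:
{"op": "jog_arm", "data": {
  "increments": [0, 0, 0, 0, 0, 1, 0, 0, 0, 0, 0, 0, 1, 0, 0, 0, 0, 0, 0, 0, 0]
}}

```text
t: 21.55
ee_pos: [563.5, 205.2, 46.2]
orientation: [0.183, -3.135, 0.0]
ft_force: [-2.5, -1.6, 3.6]
width: 0.2
grasp_force: 2.3
```

Emit:
{"op": "jog_arm", "data": {
  "increments": [0, 0, 0, 0, 0, 1, 0, 0, 0, 0, 0, 0, 1, 0, 0, 0, 0, 0, 0, 0, 0]
}}

```text
t: 21.92
ee_pos: [564.0, 205.3, 43.9]
orientation: [0.183, -3.136, 0.0]
ft_force: [-0.4, -0.4, 0.7]
width: 0.4
grasp_force: 0.3
```

Emit:
{"op": "jog_arm", "data": {
  "increments": [0, 0, 0, 0, 0, 1, 0, 0, 0, 0, 0, 0, 0.7, 0, 0, 0, 0, 0, 0, 0, 0]
}}

```text
t: 22.3
ee_pos: [564.2, 205.3, 42.6]
orientation: [-0.183, 3.136, 0.0]
ft_force: [-0.3, -0.5, 1.7]
width: 0.6
grasp_force: 1.0
```

Emit:
{"op": "jog_arm", "data": {
  "increments": [0, 0, 0, 0, 0, 0.6, 0, 0, 0, 0, 0, 0, 0, 0]
}}

```text
t: 22.55
ee_pos: [564.1, 205.3, 42.2]
orientation: [-0.183, 3.136, 0.0]
ft_force: [-0.7, 0.0, 5.0]
width: 0.3
grasp_force: 2.4
```

Emit:
{"op": "jog_arm", "data": {
  "increments": [0, 0, 0, 0, 0, 0.7, 0, 0, 0, 0, 0, 0, 0, 0]
}}

```text
t: 22.8
ee_pos: [564.1, 205.3, 41.7]
orientation: [-0.183, 3.136, 0.0]
ft_force: [-2.6, -0.5, 7.7]
width: 0.4
grasp_force: 4.0
```

Emit:
{"op": "jog_arm", "data": {
  "increments": [0, 0, 0, 0, 0, 0.6, 0, 0, 0, 0, 0, 0, 0, 0]
}}

```text
t: 23.05
ee_pos: [564.1, 205.3, 41.4]
orientation: [-0.183, 3.136, 0.0]
ft_force: [-2.9, -1.4, 10.8]
width: 0.6
grasp_force: 5.2
```

Emit:
{"op": "jog_arm", "data": {
  "increments": [0, 0, 0, 0, 0, -2, 0, 0, 0, 0, 0, 0, -5, 0, 0, 0, 0, 0, 0, -30, 0, 0, 0, 0, 0, 0, -50, 0, 0, 0, 0, 30, 0, -50, 0, 0, 0, 0, 60, 0, 0, 0, 0, 0, 0, 0, 0, 0, 0, 0, 0, 0, 0, 0, 0, 0]
}}

```text
t: 24.05
ee_pos: [475.3, 195.1, 178.0]
orientation: [-0.184, 3.135, 0.001]
ft_force: [0.0, -0.9, 0.2]
width: 0.7
grasp_force: 0.0
```

```bash
python3 - <<'E'
from h import *
for n in ("wrist","top"):
    im=get_image(n); P=pts(im)
    S=P[...,:2]@[.9932,.1167]-607; t=P[...,:2]@[-.1167,.9932]-138.2
    m=(abs(S)<36)&(abs(t)<50)&(P[...,2]<130)&(P[...,2]>0); 
    print(n,m.sum(),"z",np.percentile(P[m][:,2],[1,50,99]).round(1),"slope",np.polyfit(S[m],P[m][:,2],1))
    if n=="wrist": cv2.imwrite("pics/g.png",im["pixels"])
print(get_obs()["t"],get_obs()["ee_pos"],get_obs()["ft_force"])
E
```

```text
wrist 263 z [41.6 43.3 44.7] slope [2.43236180e-02 4.41003189e+01]
top 2 z [43.  43.9 44.8] slope [  2.02862073 -27.64068544]
24.15 [476.05511554 195.18796545 177.70881946] [0.20387121 0.03426738 0.14531327]
```

View pics/g.png

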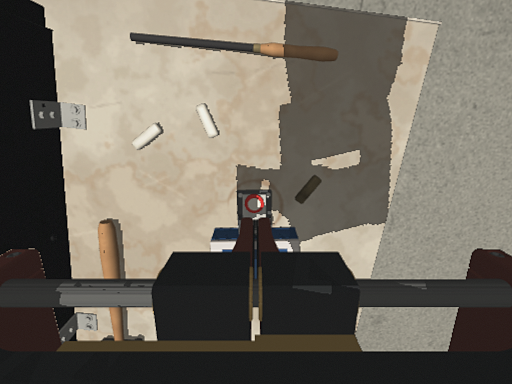

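The lid stays shut by itself: its surface reads 43.3 mm, the same as the closed reading at the start. Nothing touches the robot, so I'll hand in.

```bash
python3 -c "
from workcell import job
print(job.close_job())"
```

```text
the job is handed in; nothing more can be done
None
```

The job is handed in: the button popped the lid open, the silver bar was laid flat in the case, and the lid was pressed shut (about 11 N) and stays shut. No verdict came back.

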